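Set a glaze sample on the sloped viewing stand

TASK

Set the dark blue glaze sample tile in the empty bay of the sloped viewing stand, beside the pale blue reference, so the two can be compared: glaze side up, lying flat on the slope inside all four corner brackets. Lower it into place rather than dropping it, let go of it, and leave the ochre tile, the jar and the palette knife where they are.

Things in the scene. Friction and masses are not known exactly. Their poses are not given: they have to be found in the camera images.
- sample_tile: loose sample tile lying flat on the table, dark blue glaze on a terracotta body, 80 x 60 x 14 mm, about 140 g. Origin at the centre of its underside, x along the 80 mm length, y along the 60 mm width, z up out of the glaze. Half a turn about z makes no difference.
- ochre_tile: bystander: a loose tile of the same size and frame with a yellow ochre glaze, lying flat on the table.
- jar: bystander: loose glass jar, 60 mm diameter, about 70 mm high; origin at the centre of its underside.
- palette_knife: bystander: loose flat palette knife lying on the table, about 200 mm long along its x axis, with a dark wooden handle to -x.
- stand: fixed wooden viewing stand, 130 mm deep (x), 240 mm wide (y); origin on the table under its middle, z straight up. Its top board, 140 mm along the slope, rises towards +x at 22 degrees: the middle of its top face is 72 mm over the table, the low edge 46 mm, the high edge 98 mm. Two equal bays lie side by side, centred 60 mm either side (y) of the middle, with 42 mm between their brackets.
- reference_tile: pale blue reference tile, 80 x 60 x 14 mm, fixed in one of the two bays of the stand (either one). Origin on the table straight below the middle of that bay; the axes are level, as the stand's.
- bay (a point): middle of the empty bay's floor (lined with grey), where the middle of the tile's underside belongs. x up the slope, y across, z square out of the board. The bay is 90 mm (x) by 70 mm (y) inside four L-shaped aluminium corner brackets, 6 mm high and 4 mm thick; the middle 50 mm of each 90 mm side is open for a finger.
There are look-alikes about, which are no part of the job. Leave any green or pink look-alike of the sample_tile alone.

How it is judged (in metres and radians):
At the end, for the whole second after the job is handed in: The dark blue tile lies glaze up in the empty bay, inside all four brackets: the middle of its underside within 8 mm of the bay's middle along and across the slope and within 3 mm of the bay's floor, parallel to the floor within 0.05 rad, square within 0.17 rad, and at rest (x of sample_tile in the frame of bay between -0.008 and 0.008 m and y of sample_tile in the frame of bay between -0.008 and 0.008 m and z of sample_tile in the frame of bay between -0.003 and 0.003 m and angle between the z axis of sample_tile and the z axis of bay, either way round below 0.05 rad and angle between the x axis of sample_tile and the x axis of bay, either way round below 0.17 rad and linear speed of sample_tile below 0.02 m/s); the robot touches nothing.
It fails at once if the ochre tile is shifted by more than 30 mm (distance of ochre_tile from where it was at the start of the episode above 0.03 m).
It fails at once if the jar is shifted by more than 30 mm (distance of jar from where it was at the start of the episode above 0.03 m).
It fails at once if the palette knife is shifted by more than 30 mm (distance of palette_knife from where it was at the start of the episode above 0.03 m).
It fails at once if the sample tile is dropped: it moves faster than 0.5 m/s (a fall of about 13 mm) while the fingers do not touch it (linear speed of sample_tile above 0.5 m/s and contact force between sample_tile and the fingers below 0.05 N).
It also fails if it takes over 40 s, if anything falls off the work surface, if the arm or the gripper's body presses on something with over 40 N, if the wrist force passes 120 N, or if a joint passes its speed limit or range.

ROBOT

A 6-joint arm with a two-finger parallel gripper is mounted at the origin on the work surface. World frame = base frame: x ahead of the robot, y to its left, z up, the work surface at z = 0. Lengths are in mm, angles in rad, forces in N, time in s.
With the tool pointing down it reaches from about 275 to 750 mm from the base axis. Payload 10.2 kg.
Tool frame: the origin (TCP) lies between the finger pads; the fingertips stand 25 mm ahead of it and the grasp point (between the pads) lies 6 mm ahead of it; z points along the fingers, y is the line along which they close (so a half turn about z gives the same grasp; the last joint's range is limited). The gripper opens to 85 mm and grips with 20 to 120 N. Pads are 22 mm wide; open, the fingers measure 114 mm over their backs; the gripper's body (76 mm by 85 mm) begins 54 mm behind the grasp point. The pads swing forward as they close: fully open they stand 13 mm farther back than shut.
Start: joints at [-0.223, 0.313, 1.498, -0, 1.331, -0.223], TCP at [525.006, -0.013, 231.394] pointing down, gripper open.
Joint ranges: [-2.94, 2.94], [-0.97, 2.17], [0.19, 2.56], [-1.23, 4.37], [0.02, 3.11], [-2.88, 2.88]. Speed limits (rad/s): [2.39, 2.39, 3.01, 3.14, 3.14, 3.14].

INTERFACE

Orientations are given as a unit quaternion [w, x, y, z].
In Python, from rig import ctrl, eyes, finish_job gives the robot as it stands.
- The arm moves only by the tool step_arm, never from a script. Its argument "increments" is a list of rows, each an object of numbers: "dx", "dy", "dz": the shift along the tool's x, y, z in units of 25 mm (1.0 is 25 mm); "wx", "wy", "wz": the turn, a rotation vector about the tool's x, y, z in units of 6 degrees (1.0 is 6 degrees). A call has 1 to 5 rows; each row shifts and turns the commanded pose from where the row before left it, along the tool's axes as they then stand; what a row does not reach is not made up. A row lasts 1/10 s, in which the tool goes at most 50 mm and 8.59 degrees, less where a joint would pass 70% of its speed; a pose out of reach is approached as far as the arm can. A call is refused whole if a number of a shift passes 1 or a number of a turn 1, either way. A call with a gripper value outside its range is refused whole. "fingers" is the finger opening in mm, from 0 to 85.4, set as the call begins (left out, the last holds). The fingers move at their own pace and stop on an object; "squeeze" is the grip in N (left out, the last holds). Time passes only in rows, so rows that do not move let the fingers close. It gives the time, the measured TCP pose, the force, the opening and the grip force at its end, in the units of the state.
- ctrl.sense(): the state, without advancing time (a new reading comes with each control period).
- eyes.capture(name): name is "scene" or "side" or "wrist"; returns a dict with "frame" (420x560x3 uint8, blue, green, red), "fx", "fy", "cx", "cy" (pixels), "R" (3x3) and "t" (3): a world point X has camera coordinates R X + t; the wrist camera has in their place "tool_from_camera" (4x4, takes a point from camera to tool coordinates, whose origin is the TCP and whose axes are the flange's). Camera axes: x right, y down, z forward; pixel columns grow to the right and rows downward; lengths in mm; the calibration is good to about 2 mm. A picture is of the moment at which its call begins: read the wrist's pose just before it. There is no depth.
- finish_job(): hands the job in; it is judged then, once.
Trained networks look in the newest picture that a camera, given by its name, has taken for a name from the list of things; names that differ only in an ending like _2 or _b are one class to them, and where a whole thing is asked for, a point or a joint stands for the part that bears it (a point fixed in the world has none). Each returns a list of dicts, best first, with "p" (0 to 1); they miss things now and then, are a little off and sometimes report something else, mostly with a low value. They report only what shows in the picture. A call takes as long as a camera call. They do not tell look-alikes from the thing itself.
- eyes.cut_out(camera, label): "mask" (420x560 bool, what is visible of it).
- eyes.landmark_of(camera, label): "point" ([x, y, z] in mm, in the coordinates of the camera as it stood for that picture, good to about 4 mm: a listed point, or the origin of a listed thing).
The state is a dict: "time_s": time; "joints": joint angles; "dq": joint speeds; "tau": joint torques, N m; "eef_pos": TCP position; "ee_rot": TCP orientation; "force": force on the tool from outside, world axes, zero at the start; "wrist_torque": the same for the moment, N m; "grip_width": opening from 0.0 (shut) to 1.0 (fully open); "grip_force": force on a finger pad.
Only numpy, scipy, OpenCV 4.12 (cv2) and the standard library are available. Lean on these libraries where they do the work, as an engineer would, in place of code of your own. Each camera call takes 0.05 s, during which the arm holds its last target. There are 200 camera calls.

## Working session

There is one attempt and no reset: what is moved stays moved. The work goes in short steps, Python scripts to look and compute and a tool call to move; the robot and the scene stay as the last step left them, time stands still between calls to the robot, and variables do not carry over. Pictures are saved under pics/ and viewed, at most 10 in all, crops included, and the job is handed in when it is done.

Besides the shell and the picture viewer there is one more tool, called after "Emit:" as name([rows], argument=value, ...), one row to a line, values as JSON. step_arm: Moves the arm, as the interface text tells. Its arguments: {"type":"object","properties":{"increments":{"type":"array"},"fingers":{"type":"number"},"squeeze":{"type":"number"}},"required":["increments"]}

```bash
mkdir -p pics
cat > h.py <<'E'
import numpy as np, cv2
from rig import ctrl, eyes, finish_job
def world(c,p): return c["R"].T@(np.array(p)-c["t"]) if "R" in c else None
def proj(c,X):
    p=np.array(c["R"])@np.array(X)+np.array(c["t"]); return np.array([c["fx"]*p[0]/p[2]+c["cx"],c["fy"]*p[1]/p[2]+c["cy"]])
def onplane(c,uv,z,n=None):
    R=np.array(c["R"]);t=np.array(c["t"]);o=-R.T@t
    d=R.T@np.array([(uv[0]-c["cx"])/c["fx"],(uv[1]-c["cy"])/c["fy"],1]);return o+d*(z-o[2])/d[2]
E
python3 - <<'E'
from h import *
ims=[]
for n in ["scene","side"]:
    c=eyes.capture(n);c["R"]=np.array(c["R"]);c["t"]=np.array(c["t"])
    cv2.imwrite(f"pics/{n}0.png",c["frame"])
    for l in ["sample_tile","ochre_tile","jar","palette_knife","stand","reference_tile","bay"]:
        for r in eyes.landmark_of(n,l)[:5]:
            w=world(c,r["point"]);print(n,l,round(r["p"],2),w.round(0),proj(c,w).round())
print(ctrl.sense())
E
```

```text
scene sample_tile 0.74 [422.  30.   2.] [252. 202.]
scene sample_tile 0.68 [ 595. -116.   -2.] [232. 257.]
scene sample_tile 0.62 [ 490. -317.    5.] [136. 257.]
scene sample_tile 0.58 [470. -97.   2.] [217. 225.]
scene ochre_tile 0.73 [576. 158.  72.] [323. 195.]
scene ochre_tile 0.61 [ 490. -319.    0.] [135. 259.]
scene ochre_tile 0.56 [470. -98.   5.] [217. 225.]
scene jar 0.95 [740. -82.   5.] [274. 286.]
scene palette_knife 0.75 [ 719. -300.   -4.] [179. 320.]
scene stand 0.66 [599. 213.  -4.] [344. 217.]
scene reference_tile 0.4 [ 492. -317.    3.] [137. 258.]
scene reference_tile 0.24 [580. 159.  76.] [325. 194.]
scene bay 0.46 [577. 158.  73.] [323. 195.]
side sample_tile 0.95 [ 598. -116.   -1.] [312. 257.]
side sample_tile 0.83 [469. -96.   4.] [250. 280.]
side sample_tile 0.66 [421.  35.   2.] [192. 249.]
side ochre_tile 0.85 [ 487. -313.    3.] [337. 360.]
side jar 0.63 [731. -81.   2.] [350. 218.]
side palette_knife 0.93 [ 716. -301.    1.] [428. 289.]
side stand 0.82 [598. 213.   1.] [222. 172.]
side bay 0.64 [584. 159.  75.] [227. 159.]
{'time_s': 0.8, 'joints': array([-2.23380544e-01,  3.12892465e-01,  1.49771427e+00,  2.58591962e-05,
        1.33098705e+00, -2.23418992e-01]), 'dq': array([-0.0002356 , -0.00140783, -0.0004442 , -0.00019762,  0.00142743,
        0.00091681]), 'tau': array([ 1.64602625e-03, -4.12143624e+01, -2.59883416e+01, -6.66784217e-05,
        5.53703558e-04,  4.65154938e-05]), 'eef_pos': array([5.25004885e+02, 3.51240018e-03, 2.31392657e+02]), 'ee_rot': array([-7.16943401e-06,  7.07095359e-01,  7.07118203e-01,  1.03276315e-05]), 'force': array([ 0.06130573, -0.538505  ,  0.23955211]), 'wrist_torque': array([ 0.04850589, -0.07383245,  0.02062826]), 'grip_force': 0.0, 'grip_width': 0.9986189032167584}
```

Run:
```python
import cv2
a=cv2.imread("pics/scene0.png")[150:350,100:400];cv2.imwrite("pics/sceneC.png",cv2.resize(a,None,fx=2.6,fy=2.6,interpolation=cv2.INTER_CUBIC))
a=cv2.imread("pics/side0.png")[100:400,150:480];cv2.imwrite("pics/sideC.png",cv2.resize(a,None,fx=2,fy=2,interpolation=cv2.INTER_CUBIC))
```

```text
(no output)
```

View pics/sceneC.png

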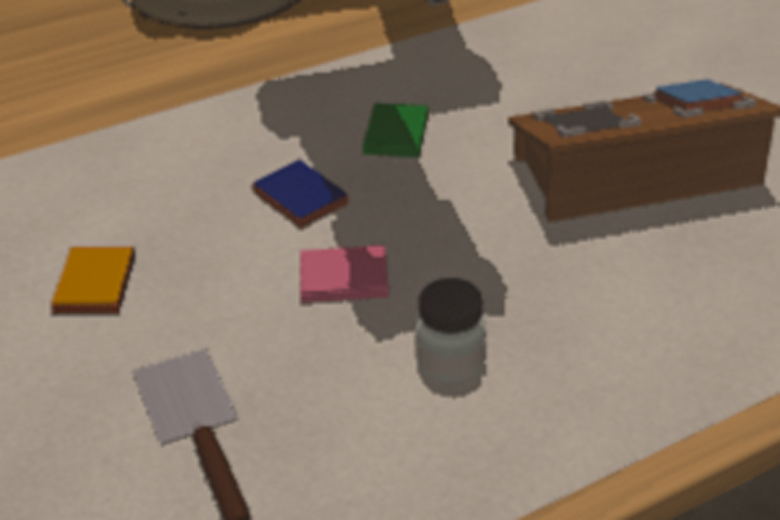

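View pics/sideC.png

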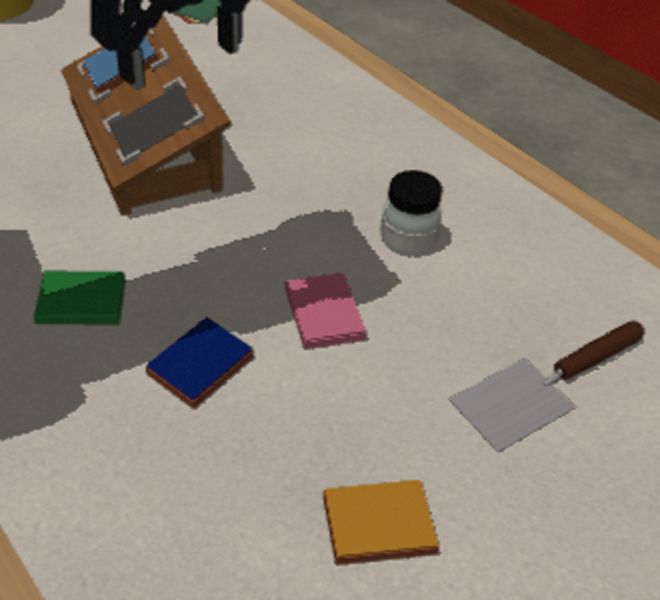

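The candidates in the scene picture are blue (217,225), green (252,202), pink (232,257) and ochre (137,258). Only the blue one has dark blue glaze on a terracotta body, so it is the sample. The empty grey bay is the near (−y) bay, at about (323,195). The pale blue reference sits in the +y bay.

```bash
cat >> h.py <<'E'
from scipy.spatial.transform import Rotation as Ro
def cap(n):
    s=ctrl.sense(); c=eyes.capture(n)
    if "R" not in c:
        q=np.array(s["ee_rot"]);T=np.eye(4);T[:3,:3]=Ro.from_quat(q[[1,2,3,0]]).as_matrix();T[:3,3]=s["eef_pos"]
        M=np.linalg.inv(T@np.array(c["tool_from_camera"]));c["R"]=M[:3,:3];c["t"]=M[:3,3]
    c["R"]=np.array(c["R"]);c["t"]=np.array(c["t"]);return c
def bluerect(c,z=14,near=(470,-97),r=130):
    h=cv2.cvtColor(c["frame"],cv2.COLOR_BGR2HSV)
    m=cv2.inRange(h,(108,120,25),(130,255,255))
    n,L,st,ce=cv2.connectedComponentsWithStats(m)
    out=[]
    for i in range(1,n):
        if st[i,4]<80: continue
        P=cv2.findContours((L==i).astype(np.uint8),0,2)[0][0][:,0]
        W=np.array([onplane(c,p,z)[:2] for p in P],np.float32)
        out.append((ce[i].round().tolist(),int(st[i,4]),np.round(cv2.boxPoints(cv2.minAreaRect(W)),1).tolist(),[np.round(v,1) for v in cv2.minAreaRect(W)[:2]],W.mean(0).round(1)))
    return out
E
python3 - <<'E'
from h import *
for n in ["scene","side","wrist"]:
    c=cap(n)
    print(n); [print(o) for o in bluerect(c)]
    for l in ["sample_tile","stand","bay","reference_tile"]:
        for r in eyes.landmark_of(n,l)[:3]:
            if n=="wrist": w=world(c,r["point"]);print(l,round(r["p"],2),w.round(0),proj(c,w).round())
cv2.imwrite("pics/w0.png",c["frame"])
E
```

```text
scene
([20.0, 62.0], 340, [[-1112.199951171875, -401.3999938964844], [-935.2999877929688, -401.8999938964844], [-935.0, -297.5], [-1111.9000244140625, -297.0]], [array([-1023.6,  -349.5]), array([104.4, 176.9])], array([-1021.4,  -349.8], dtype=float32))
([214.0, 222.0], 334, [[428.1000061035156, -82.30000305175781], [438.8999938964844, -135.0], [509.79998779296875, -120.5], [499.1000061035156, -67.80000305175781]], [array([ 469. , -101.4]), array([72.5, 53.8])], array([ 468. , -103.5], dtype=float32))
side
([249.0, 279.0], 1064, [[421.6000061035156, -79.80000305175781], [433.70001220703125, -136.8000030517578], [509.6000061035156, -120.5999984741211], [497.5, -63.70000076293945]], [array([ 465.6, -100.2]), array([77.6, 58.2])], array([467.9, -98.5], dtype=float32))
wrist
([227.0, 252.0], 1939, [[423.1000061035156, -80.19999694824219], [434.79998779296875, -135.60000610351562], [509.8999938964844, -119.5999984741211], [498.1000061035156, -64.19999694824219]], [array([466.5, -99.9]), array([76.7, 56.6])], array([ 463.6, -100.4], dtype=float32))
sample_tile 0.93 [ 601. -117.   -0.] [324. 257.]
sample_tile 0.86 [ 471. -101.   -3.] [233. 246.]
sample_tile 0.81 [419.  29.   1.] [187. 154.]
stand 0.63 [ 490. -319.    1.] [250. 368.]
bay 0.56 [580. 162.  75.] [334.  13.]
```

View pics/w0.png

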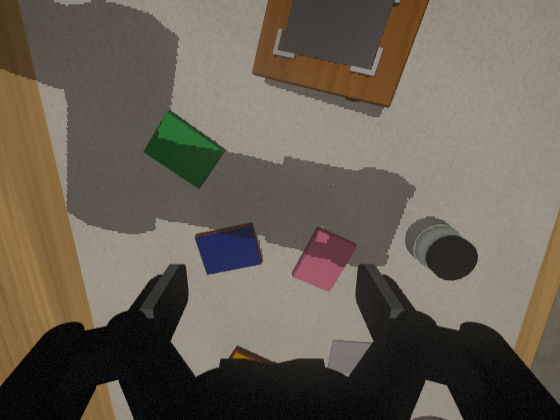

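The wrist picture shows the dark blue tile with its terracotta edge at (227,252), lying between green (185,150) and pink (324,258). The grey bay is at the top, at (335,30). All three views put the tile at about (466,−100), turned 12°. I'll move over it.

Emit:
step_arm([
  {"dx":-0.8,"dy":-0.47,"dz":0.4},
  {"dx":-0.8,"dy":-0.47,"dz":0.4},
  {"dx":-0.8,"dy":-0.47,"dz":0.4},
  {"dx":-0.8,"dy":-0.47,"dz":0.4},
  {"dx":-0.8,"dy":-0.47,"dz":0.4},
], fingers=72, squeeze=40)

```text
invalid input at $.increments[0]: expected keys dx, dy, dz, wx, wy, wz
```

Emit:
step_arm([
  {"wz":1,"dz":0.2},
  {"wz":1,"dz":0.2},
  {"wz":1,"dz":0.2},
  {"wz":1,"dz":0.2},
  {"wz":1,"dz":0.2},
])

```text
invalid input at $.increments[0]: expected keys dx, dy, dz, wx, wy, wz
```

Emit:
step_arm([
  {"wz":1,"dz":0.2},
  {"wz":1,"dz":0.2},
  {"wz":1,"dz":0.2},
  {"wz":1,"dz":0.2},
  {"wz":1,"dz":0.2},
])

```text
invalid input at $.increments[0]: expected keys dx, dy, dz, wx, wy, wz
```

Emit:
step_arm([
  {"wz":1},
  {"wz":1},
  {"wz":1},
  {},
  {},
])

```text
invalid input at $.increments[0]: expected keys dx, dy, dz, wx, wy, wz
```

Run:
```python
from h import *
c=cap("wrist"); s=ctrl.sense(); print(s["time_s"],s["eef_pos"],s["joints"],s["grip_width"])
R=Ro.from_quat(np.array(s["ee_rot"])[[1,2,3,0]]).as_matrix();print(R.round(3))
[print(o) for o in bluerect(c)]
cv2.imwrite("pics/w1.png",c["frame"])
```

```text
1.6 [ 5.25009509e+02 -2.31517456e-02  2.31393944e+02] [-2.23397472e-01  3.12909287e-01  1.49768800e+00 -3.99375043e-05
  1.33099582e+00 -2.23378026e-01] 0.9999725745599722
[[ 0.  1. -0.]
 [ 1. -0. -0.]
 [-0. -0. -1.]]
([227.0, 252.0], 1943, [[423.0, -80.30000305175781], [434.79998779296875, -135.60000610351562], [509.8999938964844, -119.69999694824219], [498.1000061035156, -64.30000305175781]], [array([ 466.5, -100. ]), array([76.8, 56.6])], array([463.2, -99. ], dtype=float32))
```

View pics/w1.png

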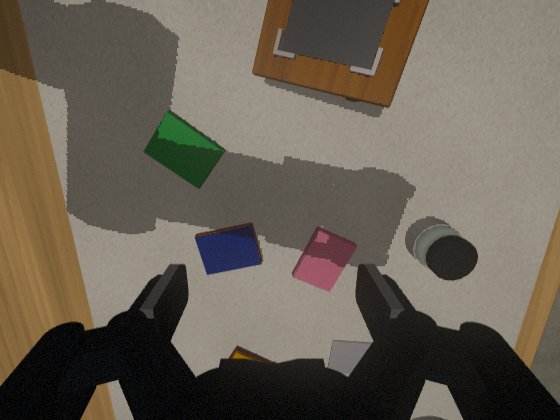

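All six keys are required in every row. The view hasn't changed.

Emit:
step_arm([
  {"dx":-0.8,"dy":-0.47,"dz":0.4,"wx":0,"wy":0,"wz":0},
  {"dx":-0.8,"dy":-0.47,"dz":0.4,"wx":0,"wy":0,"wz":0},
  {"dx":-0.8,"dy":-0.47,"dz":0.4,"wx":0,"wy":0,"wz":0},
  {"dx":-0.8,"dy":-0.47,"dz":0.4,"wx":0,"wy":0,"wz":0},
  {"dx":-0.8,"dy":-0.47,"dz":0.4,"wx":0,"wy":0,"wz":0},
], fingers=72, squeeze=40)

```text
time_s: 2.1
eef_pos: [465.7, -100.8, 181.1]
ee_rot: [0.0, 0.707, 0.707, 0.0]
force: [-0.9, -0.9, 0.6]
grip_width: 0.846
grip_force: 0.0
```

Emit:
step_arm([
  {"dx":0,"dy":0,"dz":0.2,"wx":0,"wy":0,"wz":1},
  {"dx":0,"dy":0,"dz":0.2,"wx":0,"wy":0,"wz":1},
  {"dx":0,"dy":0,"dz":0.2,"wx":0,"wy":0,"wz":1},
  {"dx":0,"dy":0,"dz":0.2,"wx":0,"wy":0,"wz":1},
  {"dx":0,"dy":0,"dz":0.2,"wx":0,"wy":0,"wz":1},
])

```text
time_s: 2.6
eef_pos: [466.3, -100.0, 156.3]
ee_rot: [0.0, 0.867, 0.498, 0.0]
force: [0.4, -0.8, 0.4]
grip_width: 0.845
grip_force: 0.0
```

Emit:
step_arm([
  {"dx":0,"dy":0,"dz":0.2,"wx":0,"wy":0,"wz":1},
  {"dx":0,"dy":0,"dz":0.2,"wx":0,"wy":0,"wz":1},
  {"dx":0,"dy":0,"dz":0.2,"wx":0,"wy":0,"wz":1},
  {"dx":0,"dy":0,"dz":0.2,"wx":0,"wy":0,"wz":1},
  {"dx":0,"dy":0,"dz":0.2,"wx":0,"wy":0,"wz":1},
])

```text
time_s: 3.1
eef_pos: [466.3, -100.0, 131.3]
ee_rot: [0.0, 0.966, 0.257, 0.0]
force: [0.2, 0.5, 0.3]
grip_width: 0.844
grip_force: 0.0
```

Emit:
step_arm([
  {"dx":0,"dy":0,"dz":0,"wx":0,"wy":0,"wz":1},
  {"dx":0,"dy":0,"dz":0,"wx":0,"wy":0,"wz":1},
  {"dx":0,"dy":0,"dz":0,"wx":0,"wy":0,"wz":1},
  {"dx":0,"dy":0,"dz":0,"wx":0,"wy":0,"wz":0},
  {"dx":0,"dy":0,"dz":0,"wx":0,"wy":0,"wz":0},
])

```text
time_s: 3.6
eef_pos: [466.3, -100.0, 131.4]
ee_rot: [0.0, 0.994, 0.106, 0.0]
force: [-0.4, -0.7, -0.4]
grip_width: 0.849
grip_force: 0.0
```

Run:
```python
from h import *
c=cap("wrist"); s=ctrl.sense(); print(s["time_s"],s["eef_pos"],s["joints"],s["grip_width"])
R=Ro.from_quat(np.array(s["ee_rot"])[[1,2,3,0]]).as_matrix();print(R.round(3))
[print(o) for o in bluerect(c)]
cv2.imwrite("pics/w2.png",c["frame"])
```

```text
3.65 [ 466.28170295 -100.03014185  131.43235286] [-4.57677724e-01  3.17621240e-01  1.77397239e+00 -4.96798084e-06
  1.04989977e+00  9.01182370e-01] 0.843932973855726
[[ 0.978  0.21   0.   ]
 [ 0.21  -0.978 -0.   ]
 [ 0.     0.    -1.   ]]
([272.0, 197.0], 3500, [[423.79998779296875, -80.5], [435.70001220703125, -136.1999969482422], [510.5, -120.0999984741211], [498.6000061035156, -64.4000015258789]], [array([ 467.1, -100.3]), array([76.5, 57. ])], array([468.8, -98.4], dtype=float32))
```

View pics/w2.png

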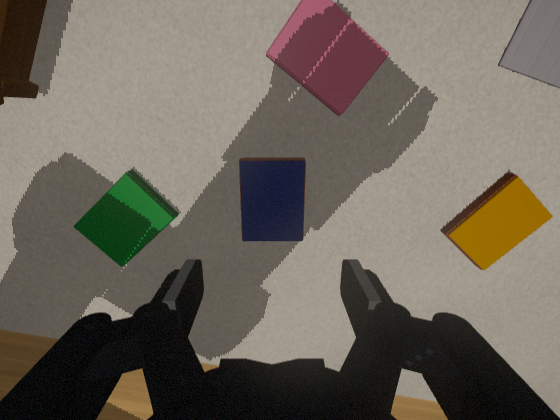

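The tile at (272,199) is square to the fingers and centred. Pink, green and ochre are well clear of the closing line. Next I descend.

Emit:
step_arm([
  {"dx":0,"dy":0,"dz":1,"wx":0,"wy":0,"wz":0},
  {"dx":0,"dy":0,"dz":1,"wx":0,"wy":0,"wz":0},
  {"dx":0,"dy":0,"dz":1,"wx":0,"wy":0,"wz":0},
  {"dx":0,"dy":0,"dz":0.8,"wx":0,"wy":0,"wz":0},
  {"dx":0,"dy":0,"dz":0.2,"wx":0,"wy":0,"wz":0},
], fingers=66)

```text
time_s: 4.15
eef_pos: [465.3, -99.6, 29.7]
ee_rot: [-0.001, 0.994, 0.105, -0.001]
force: [0.7, -0.6, 0.1]
grip_width: 0.776
grip_force: 0.0
```

Emit:
step_arm([
  {"dx":0,"dy":0,"dz":0.1,"wx":0,"wy":0,"wz":0},
  {"dx":0,"dy":0,"dz":0.1,"wx":0,"wy":0,"wz":0},
  {"dx":0,"dy":0,"dz":0.06,"wx":0,"wy":0,"wz":0},
  {"dx":0,"dy":0,"dz":0,"wx":0,"wy":0,"wz":0},
])

```text
time_s: 4.55
eef_pos: [466.5, -100.1, 25.3]
ee_rot: [0.0, 0.995, 0.105, 0.0]
force: [0.4, -0.0, 0.1]
grip_width: 0.774
grip_force: 0.0
```

Run:
```python
from h import *
c=cap("side")
cv2.imwrite("pics/s2.png",cv2.resize(c["frame"][190:340,160:360],None,fx=4,fy=4))
```

```text
(no output)
```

View pics/s2.png

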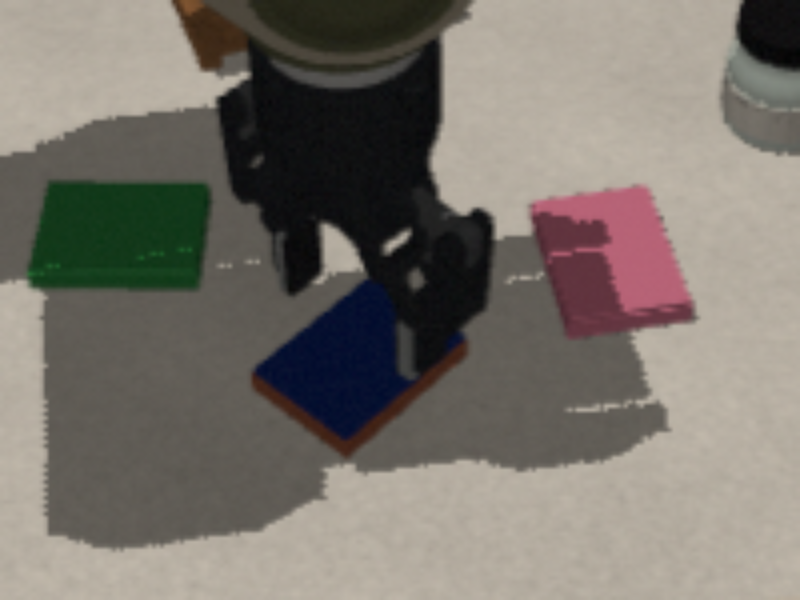

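The near fingertip at (410,375) is beside the tile's long side, still several mm above the table. I'll feel further down.

Emit:
step_arm([
  {"dx":0,"dy":0,"dz":0.08,"wx":0,"wy":0,"wz":0},
  {"dx":0,"dy":0,"dz":0.08,"wx":0,"wy":0,"wz":0},
  {"dx":0,"dy":0,"dz":0,"wx":0,"wy":0,"wz":0},
])

```text
time_s: 4.9
eef_pos: [466.1, -100.0, 20.7]
ee_rot: [-0.0, 0.995, 0.105, -0.0]
force: [-0.2, -0.2, 0.3]
grip_width: 0.774
grip_force: 0.0
```

Emit:
step_arm([
  {"dx":0,"dy":0,"dz":0.06,"wx":0,"wy":0,"wz":0},
  {"dx":0,"dy":0,"dz":0,"wx":0,"wy":0,"wz":0},
])

```text
time_s: 5.1
eef_pos: [466.2, -100.0, 19.2]
ee_rot: [-0.0, 0.995, 0.104, -0.0]
force: [0.3, 0.2, -0.4]
grip_width: 0.775
grip_force: 0.0
```

Emit:
step_arm([
  {"dx":0,"dy":0,"dz":0,"wx":0,"wy":0,"wz":0},
  {"dx":0,"dy":0,"dz":0,"wx":0,"wy":0,"wz":0},
  {"dx":0,"dy":0,"dz":0,"wx":0,"wy":0,"wz":0},
  {"dx":0,"dy":0,"dz":0,"wx":0,"wy":0,"wz":0},
], fingers=50, squeeze=50)

```text
time_s: 5.5
eef_pos: [466.3, -100.0, 19.4]
ee_rot: [0.0, 0.995, 0.105, 0.0]
force: [-0.6, 0.7, -0.5]
grip_width: 0.585
grip_force: 0.0
```

Run:
```python
from h import *
c=cap("side");d=cap("wrist")
a=cv2.resize(c["frame"][210:310,190:310],(480,400));b=cv2.resize(d["frame"][120:420,100:420],(320,300));b=cv2.copyMakeBorder(b,0,100,0,0,0)
cv2.imwrite("pics/s3.png",np.hstack([a,b]));print(d["tool_from_camera"]);print(ctrl.sense())
```

```text
[[-1.47337565e-03 -9.48527052e-01 -3.16692690e-01  8.21906057e+01]
 [ 9.99998912e-01 -1.37548864e-03 -5.32648407e-04  1.38609478e-01]
 [ 6.96242254e-05 -3.16693131e-01  9.48528047e-01 -1.42611762e+02]
 [ 0.00000000e+00  0.00000000e+00  0.00000000e+00  1.00000000e+00]]
{'time_s': 5.6, 'joints': array([-4.57657977e-01,  5.03857768e-01,  1.86181343e+00, -1.85690060e-05,
        7.75876167e-01,  9.03714980e-01]), 'dq': array([ 1.24541268e-03,  5.14896923e-04, -9.94606705e-05,  1.33136892e-03,
       -1.29684015e-03, -1.87123985e-03]), 'tau': array([ 1.00917339e-03, -4.11598384e+01, -1.72797632e+01,  1.11608963e-04,
        3.62602441e-04, -4.92814127e-05]), 'eef_pos': array([ 466.26905388, -100.0162052 ,   19.41583235]), 'ee_rot': array([1.75745498e-05, 9.94522046e-01, 1.04527028e-01, 1.56894365e-05]), 'force': array([-0.80876821, -0.17826246,  0.06248808]), 'wrist_torque': array([-0.04782042, -0.03494997, -0.00393475]), 'grip_force': 0.0, 'grip_width': 0.5841234029352973}
```

View pics/s3.png

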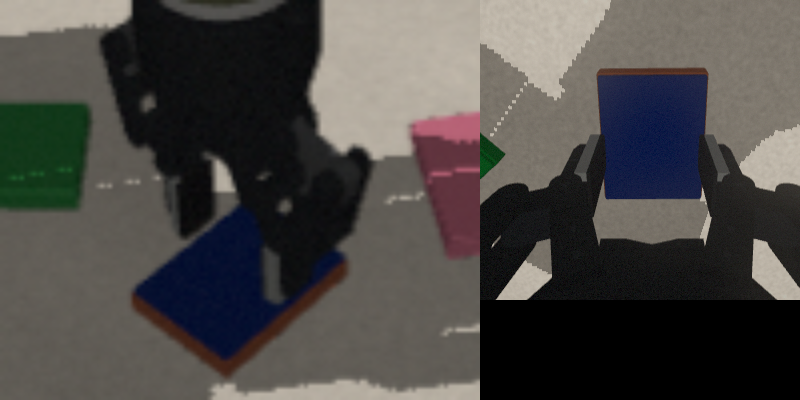

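Left side: the near fingertip at (272,300) stands over the glaze rather than beside it. The fingers closed above the tile, so the tips are higher than I assumed. I'll work out the actual tip height.

Run:
```python
from h import *
c=cap("side");d=cap("wrist");s=ctrl.sense()
R=Ro.from_quat(np.array(s["ee_rot"])[[1,2,3,0]]).as_matrix();p=s["eef_pos"]
for z in [-10,0,5,10,15,20,25]:
    print(z,[ (np.round(proj(c,p+R@np.array([x,y,z]))-[190,210])*4).tolist() for y in(-25,25) for x in (-11,11)], [np.round(proj(d,p+R@np.array([x,y,z]))-[100,120]).tolist() for y in(-25,25) for x in (-11,11)])
print(bluerect(d,14),bluerect(d,0))
```

```text
-10 [[180.0, 232.0], [216.0, 208.0], [260.0, 292.0], [296.0, 264.0]] [[124.0, 176.0], [122.0, 138.0], [219.0, 176.0], [221.0, 138.0]]
0 [[180.0, 248.0], [216.0, 220.0], [264.0, 308.0], [296.0, 276.0]] [[127.0, 165.0], [125.0, 130.0], [216.0, 165.0], [218.0, 129.0]]
5 [[184.0, 256.0], [216.0, 228.0], [264.0, 312.0], [296.0, 284.0]] [[128.0, 160.0], [126.0, 125.0], [215.0, 160.0], [217.0, 125.0]]
10 [[184.0, 264.0], [216.0, 236.0], [264.0, 320.0], [296.0, 292.0]] [[129.0, 155.0], [128.0, 122.0], [214.0, 155.0], [215.0, 121.0]]
15 [[184.0, 272.0], [216.0, 244.0], [264.0, 328.0], [296.0, 300.0]] [[130.0, 151.0], [129.0, 118.0], [213.0, 151.0], [214.0, 118.0]]
20 [[184.0, 276.0], [220.0, 252.0], [264.0, 336.0], [296.0, 308.0]] [[131.0, 147.0], [130.0, 115.0], [212.0, 147.0], [213.0, 114.0]]
25 [[184.0, 284.0], [220.0, 256.0], [264.0, 344.0], [296.0, 312.0]] [[133.0, 143.0], [131.0, 111.0], [211.0, 143.0], [212.0, 111.0]]
[([273.0, 256.0], 12015, [[423.29998779296875, -80.5999984741211], [435.5, -136.60000610351562], [511.3999938964844, -120.19999694824219], [499.20001220703125, -64.0999984741211]], [array([ 467.4, -100.4]), array([77.6, 57.4])], array([478.2, -95.4], dtype=float32))] [([273.0, 256.0], 12015, [[411.70001220703125, -80.30000305175781], [425.0, -141.6999969482422], [508.0, -123.69999694824219], [494.70001220703125, -62.29999923706055]], [array([ 459.8, -102. ]), array([85. , 62.8])], array([471.7, -96.6], dtype=float32))]
```

Both views agree that at this opening the tips stand about level with the TCP, not 25 mm ahead of it. The tile hasn't moved. I'll reopen and feel further down.

Emit:
step_arm([
  {"dx":0,"dy":0,"dz":-0.1,"wx":0,"wy":0,"wz":0},
  {"dx":0,"dy":0,"dz":0,"wx":0,"wy":0,"wz":0},
  {"dx":0,"dy":0,"dz":0,"wx":0,"wy":0,"wz":0},
  {"dx":0,"dy":0,"dz":0,"wx":0,"wy":0,"wz":0},
], fingers=67)

```text
time_s: 6.1
eef_pos: [466.2, -100.0, 21.9]
ee_rot: [0.0, 0.995, 0.105, -0.0]
force: [-0.9, -0.2, 0.7]
grip_width: 0.787
grip_force: 0.0
```

Emit:
step_arm([
  {"dx":0,"dy":0,"dz":0.12,"wx":0,"wy":0,"wz":0},
  {"dx":0,"dy":0,"dz":0.12,"wx":0,"wy":0,"wz":0},
  {"dx":0,"dy":0,"dz":0.12,"wx":0,"wy":0,"wz":0},
  {"dx":0,"dy":0,"dz":0.12,"wx":0,"wy":0,"wz":0},
  {"dx":0,"dy":0,"dz":0,"wx":0,"wy":0,"wz":0},
])

```text
time_s: 6.6
eef_pos: [466.0, -99.9, 9.4]
ee_rot: [-0.0, 0.995, 0.104, -0.0]
force: [0.2, 0.1, -0.3]
grip_width: 0.78
grip_force: 0.0
```

Run:
```python
from h import *
c=cap("side");d=cap("wrist")
a=cv2.resize(c["frame"][210:310,190:310],(480,400));b=cv2.resize(d["frame"][120:420,100:420],(320,300));b=cv2.copyMakeBorder(b,0,100,0,0,0)
cv2.imwrite("pics/s4.png",np.hstack([a,b]));print(ctrl.sense()["eef_pos"],bluerect(d,14))
```

```text
[ 466.23176237 -100.01471254    9.80559788] [([273.0, 264.0], 13826, [[423.6000061035156, -80.4000015258789], [435.6000061035156, -136.5], [511.3999938964844, -120.19999694824219], [499.3999938964844, -64.0999984741211]], [array([ 467.5, -100.3]), array([77.6, 57.4])], array([485.7, -90.6], dtype=float32))]
```

View pics/s4.png

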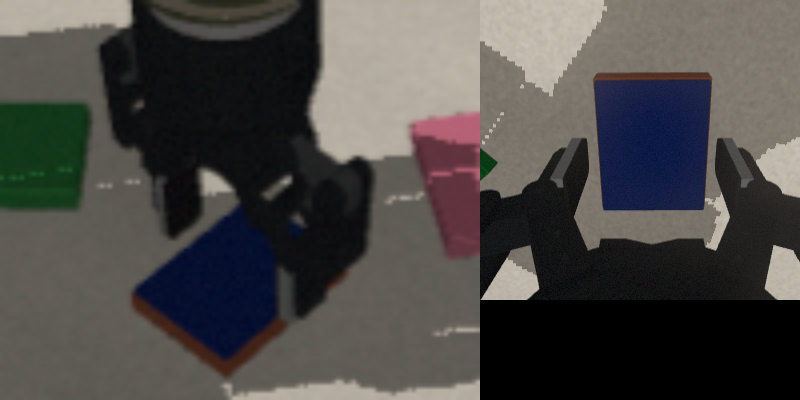

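The near tip at (300,318) is now just outside the tile's long edge and about level with its top. I'll feel down to the table in small steps.

Emit:
step_arm([
  {"dx":0,"dy":0,"dz":0.12,"wx":0,"wy":0,"wz":0},
  {"dx":0,"dy":0,"dz":0.12,"wx":0,"wy":0,"wz":0},
  {"dx":0,"dy":0,"dz":0,"wx":0,"wy":0,"wz":0},
])

```text
time_s: 7.0
eef_pos: [466.0, -99.9, 3.5]
ee_rot: [-0.0, 0.995, 0.105, -0.0]
force: [1.0, -1.0, 0.1]
grip_width: 0.789
grip_force: 0.0
```

Emit:
step_arm([
  {"dx":0,"dy":0,"dz":0.08,"wx":0,"wy":0,"wz":0},
  {"dx":0,"dy":0,"dz":0,"wx":0,"wy":0,"wz":0},
])

```text
time_s: 7.2
eef_pos: [466.2, -100.0, 1.7]
ee_rot: [-0.0, 0.995, 0.105, -0.0]
force: [0.1, 0.6, -0.2]
grip_width: 0.785
grip_force: 0.0
```

Emit:
step_arm([
  {"dx":0,"dy":0,"dz":0.08,"wx":0,"wy":0,"wz":0},
  {"dx":0,"dy":0,"dz":0,"wx":0,"wy":0,"wz":0},
])

```text
time_s: 7.4
eef_pos: [466.2, -100.0, -0.3]
ee_rot: [-0.0, 0.995, 0.105, -0.0]
force: [0.1, 0.7, -0.2]
grip_width: 0.786
grip_force: 0.0
```

Emit:
step_arm([
  {"dx":0,"dy":0,"dz":0.08,"wx":0,"wy":0,"wz":0},
  {"dx":0,"dy":0,"dz":0,"wx":0,"wy":0,"wz":0},
])

```text
time_s: 7.6
eef_pos: [466.1, -100.0, -2.3]
ee_rot: [-0.0, 0.995, 0.104, -0.0]
force: [-0.2, 0.6, 0.1]
grip_width: 0.784
grip_force: 0.0
```

Emit:
step_arm([
  {"dx":0,"dy":0,"dz":0.06,"wx":0,"wy":0,"wz":0},
  {"dx":0,"dy":0,"dz":0,"wx":0,"wy":0,"wz":0},
])

```text
time_s: 7.8
eef_pos: [466.2, -100.0, -3.8]
ee_rot: [-0.0, 0.995, 0.105, -0.0]
force: [0.4, 0.3, 0.5]
grip_width: 0.786
grip_force: 0.0
```

Emit:
step_arm([
  {"dx":0,"dy":0,"dz":0,"wx":0,"wy":0,"wz":0},
  {"dx":0,"dy":0,"dz":0,"wx":0,"wy":0,"wz":0},
  {"dx":0,"dy":0,"dz":0,"wx":0,"wy":0,"wz":0},
  {"dx":0,"dy":0,"dz":0,"wx":0,"wy":0,"wz":0},
], fingers=52, squeeze=50)

```text
time_s: 8.2
eef_pos: [466.3, -100.0, -3.3]
ee_rot: [-0.0, 0.995, 0.105, -0.0]
force: [-1.4, 0.6, 5.5]
grip_width: 0.684
grip_force: 54.2
```

The tile is gripped at 58 mm (about 60) with 54 N, and the tips are just touching the table. Tool z of the underside is about −3 mm. I'll lift it and fit the bay pose from the stored pictures.

Emit:
step_arm([
  {"dx":0,"dy":0,"dz":-0.5,"wx":0,"wy":0,"wz":0},
  {"dx":0,"dy":0,"dz":-1,"wx":0,"wy":0,"wz":0},
  {"dx":0,"dy":0,"dz":-1,"wx":0,"wy":0,"wz":0},
  {"dx":0,"dy":0,"dz":-1,"wx":0,"wy":0,"wz":0},
  {"dx":0,"dy":0,"dz":-1,"wx":0,"wy":0,"wz":0},
])

```text
time_s: 8.7
eef_pos: [466.1, -99.9, 110.7]
ee_rot: [0.0, 0.995, 0.105, 0.0]
force: [0.1, 1.1, -0.6]
grip_width: 0.688
grip_force: 54.2
```

Emit:
step_arm([
  {"dx":0,"dy":0,"dz":-1,"wx":0,"wy":0,"wz":0},
  {"dx":0,"dy":0,"dz":-1,"wx":0,"wy":0,"wz":0},
  {"dx":0,"dy":0,"dz":-1,"wx":0,"wy":0,"wz":0},
  {"dx":0,"dy":0,"dz":0,"wx":0,"wy":0,"wz":0},
])

```text
time_s: 9.1
eef_pos: [467.4, -100.5, 187.4]
ee_rot: [0.002, 0.995, 0.105, 0.003]
force: [0.8, 0.6, -1.7]
grip_width: 0.685
grip_force: 54.3
```

```bash
cat > bay.py <<'E'
from h import *
from scipy.optimize import minimize
def pose(v,h=72):
    x,y,a=v; Rz=Ro.from_euler("z",a)*Ro.from_euler("y",-np.radians(22))
    return Rz.as_matrix(), np.array([x,y,h])
def quad(c,v,h=72,f=1):
    R,p=pose(v,h); return np.array([proj(c,p+R@np.array([45*i,35*j,0])) for i,j in[(1,1),(1,-1),(-1,-1),(-1,1)]])
def greymask(c,im,v0):
    h=cv2.cvtColor(im,cv2.COLOR_BGR2HSV); m=((h[...,1]<60)&(h[...,2]<115)).astype(np.uint8)
    roi=np.zeros_like(m); q=quad(c,v0);q=q.mean(0)+(q-q.mean(0))*1.3; cv2.fillPoly(roi,[q.round().astype(int)],1)
    return m*roi
def poly(c,v,h,S=8):
    z=np.zeros((420,560),np.uint8); cv2.fillPoly(z,[(quad(c,v,h)*256).round().astype(np.int32)],255,lineType=cv2.LINE_AA,shift=8); return z/255.
def fit(views,v0,h=72):
    ms=[greymask(c,im,v0) for c,im in views]
    def cost(v): return sum(np.abs(m-poly(c,v,h)).sum()/m.sum() for m,(c,_) in zip(ms,views))
    r=minimize(cost,v0,method="Nelder-Mead",options=dict(initial_simplex=np.array([v0]*4)+np.vstack([np.zeros(3),np.diag([6,6,.08])]),xatol=.05,fatol=1e-4))
    return r.x.round(3),round(r.fun,3),[int(m.sum()) for m in ms]
E
python3 - <<'E'
from bay import *
v0=[580,160,-.27]
V=[]
for n in ["scene","side"]:
    c=cap(n);V.append((c,cv2.imread(f"pics/{n}0.png")))
d=cap("wrist"); d=dict(d);T=np.eye(4);T[:3,:3]=[[0,1,0],[1,0,0],[0,0,-1]];T[:3,3]=[525,0,231.4]
M=np.linalg.inv(T@np.array(d["tool_from_camera"]));d["R"]=M[:3,:3];d["t"]=M[:3,3]
V.append((d,cv2.imread("pics/w0.png")))
for k in ([0],[1],[2],[0,1],[0,1,2]): print(k,fit([V[i] for i in k],v0))
s=ctrl.sense();print(s["eef_pos"],s["grip_width"],s["grip_force"],s["time_s"])
v=fit(V,v0)[0]
o=[]
for c,im in V:
    g=cv2.cvtColor(greymask(c,im,v0)*255,cv2.COLOR_GRAY2BGR)//3; q=quad(c,v);a=cv2.addWeighted(im,1,g,1,0)
    cx,cy=q.mean(0).clip([50,50],[510,370]).round().astype(int); a=a[cy-50:cy+50,cx-50:cx+50]
    a=cv2.resize(a,(260,260)); cv2.polylines(a,[((q-[cx-50,cy-50])*2.6).astype(int)],1,(0,255,255),1);o.append(a)
cv2.imwrite("pics/fit.png",np.hstack(o))
E
```

```text
[0] (array([ 5.78425e+02,  1.60192e+02, -2.71000e-01]), np.float64(0.309), [244])
[1] (array([ 5.81949e+02,  1.61056e+02, -2.71000e-01]), np.float64(0.189), [847])
[2] (array([ 5.80952e+02,  1.60885e+02, -2.68000e-01]), np.float64(0.051), [6034])
[0, 1] (array([ 5.80377e+02,  1.60323e+02, -2.40000e-01]), np.float64(0.518), [244, 847])
[0, 1, 2] (array([ 5.80738e+02,  1.60534e+02, -2.64000e-01]), np.float64(0.573), [244, 847, 6034])
[465.74240655 -99.74926222 183.24946657] 0.6844424163657141 54.28236722946167 9.25
```

View pics/fit.png

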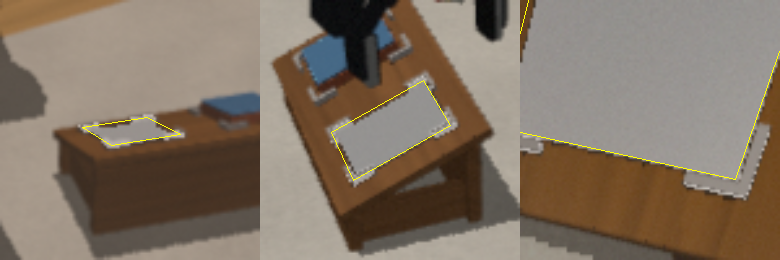

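The yellow outlines sit on the grey floor inside the brackets in all three views. The bay is at (581,160.8,72), yaw −0.268. Rotate first: wz +4.57, then wy +3.67.

Emit:
step_arm([
  {"dx":0,"dy":0,"dz":0,"wx":0,"wy":0,"wz":0.92},
  {"dx":0,"dy":0,"dz":0,"wx":0,"wy":0,"wz":0.92},
  {"dx":0,"dy":0,"dz":0,"wx":0,"wy":0,"wz":0.91},
  {"dx":0,"dy":0,"dz":0,"wx":0,"wy":0,"wz":0.91},
  {"dx":0,"dy":0,"dz":0,"wx":0,"wy":0,"wz":0.91},
])

```text
time_s: 9.75
eef_pos: [465.7, -99.7, 182.6]
ee_rot: [-0.0, 0.991, -0.136, -0.001]
force: [-0.4, 0.2, -1.2]
grip_width: 0.682
grip_force: 54.3
```

Emit:
step_arm([
  {"dx":0,"dy":0,"dz":0,"wx":0,"wy":0.92,"wz":0},
  {"dx":0,"dy":0,"dz":0,"wx":0,"wy":0.92,"wz":0},
  {"dx":0,"dy":0,"dz":0,"wx":0,"wy":0.92,"wz":0},
  {"dx":0,"dy":0,"dz":0,"wx":0,"wy":0.91,"wz":0},
  {"dx":0,"dy":0,"dz":0,"wx":0,"wy":0,"wz":0},
])

```text
time_s: 10.25
eef_pos: [464.3, -99.1, 182.2]
ee_rot: [0.025, 0.973, -0.132, 0.188]
force: [-0.6, 0.6, -1.0]
grip_width: 0.689
grip_force: 54.2
```

```bash
cat > go.py <<'E'
from bay import *
def go(above,v=(581,160.8,-.268),off=(1.1,0,-3.3)):
    s=ctrl.sense();Rb,p=pose(v);F=np.diag([1,-1,-1.])
    R=Ro.from_quat(np.array(s["ee_rot"])[[1,2,3,0]]).as_matrix()
    Rt=Rb@F; tgt=p+Rb[:,2]*above-Rt@np.array(off)
    print("t",s["time_s"],"grip",s["grip_width"],s["grip_force"],"tgt",tgt.round(1),"d units",(R.T@(tgt-s["eef_pos"])/25).round(3),"rot units",(np.degrees(Ro.from_matrix(R.T@Rt).as_rotvec())/6).round(3))
E
python3 -c "
from go import *
go(70)"
```

```text
t 10.25 grip 0.6885635146196355 54.24715518951416 tgt [555.9 167.7 133.4] d units [ -0.086 -11.26    2.078] rot units [-0.003  0.027 -0.016]
```

Emit:
step_arm([
  {"dx":0,"dy":-0.94,"dz":0,"wx":0,"wy":0,"wz":0},
  {"dx":0,"dy":-0.94,"dz":0,"wx":0,"wy":0,"wz":0},
  {"dx":0,"dy":-0.94,"dz":0,"wx":0,"wy":0,"wz":0},
  {"dx":0,"dy":-0.94,"dz":0,"wx":0,"wy":0,"wz":0},
  {"dx":0,"dy":-0.94,"dz":0,"wx":0,"wy":0,"wz":0},
])

```text
time_s: 10.75
eef_pos: [497.7, 14.1, 183.3]
ee_rot: [0.026, 0.973, -0.132, 0.188]
force: [0.5, -0.4, -0.7]
grip_width: 0.683
grip_force: 54.3
```

Emit:
step_arm([
  {"dx":0,"dy":-0.94,"dz":0,"wx":0,"wy":0,"wz":0},
  {"dx":0,"dy":-0.94,"dz":0,"wx":0,"wy":0,"wz":0},
  {"dx":0,"dy":-0.94,"dz":0,"wx":0,"wy":0,"wz":0},
  {"dx":0,"dy":-0.94,"dz":0,"wx":0,"wy":0,"wz":0},
  {"dx":0,"dy":-0.94,"dz":0,"wx":0,"wy":0,"wz":0},
])

```text
time_s: 11.25
eef_pos: [529.0, 127.4, 183.1]
ee_rot: [0.027, 0.973, -0.132, 0.188]
force: [-0.5, -0.8, -0.7]
grip_width: 0.684
grip_force: 54.3
```

Emit:
step_arm([
  {"dx":0,"dy":-0.94,"dz":0.4,"wx":0,"wy":0,"wz":0},
  {"dx":0,"dy":-0.92,"dz":0.8,"wx":0,"wy":0,"wz":0},
  {"dx":-0.08,"dy":0,"dz":0.8,"wx":0,"wy":0,"wz":0},
  {"dx":0,"dy":0,"dz":0,"wx":0,"wy":0,"wz":0},
  {"dx":0,"dy":0,"dz":0,"wx":0,"wy":0,"wz":0},
])

```text
time_s: 11.75
eef_pos: [557.3, 166.6, 136.5]
ee_rot: [0.026, 0.973, -0.132, 0.188]
force: [0.4, -0.5, -1.1]
grip_width: 0.687
grip_force: 54.3
```

Run:
```python
from go import *
go(70); d=cap("wrist"); s=ctrl.sense()
print(fit([(d,d["frame"])],[581,160.8,-.268]), quad(d,[581,160.8,-.268]).round().tolist())
# held tile: bottom/top face in tool frame
h=cv2.cvtColor(d["frame"],cv2.COLOR_BGR2HSV); m=cv2.inRange(h,(108,120,15),(130,255,255)); m[:100]=0
n,L,st,ce=cv2.connectedComponentsWithStats(m)
T=np.array(d["tool_from_camera"])
for i in range(1,n):
    if st[i,4]<1500: continue
    P=cv2.findContours((L==i).astype(np.uint8),0,2)[0][0][:,0]
    W=[]
    for u,v in P:
        r=T[:3,:3]@[(u-d["cx"])/d["fx"],(v-d["cy"])/d["fy"],1];o=T[:3,3];W.append((o+r*(-17-o[2])/r[2])[:2])
    W=np.array(W,np.float32);print(ce[i],st[i],W.min(0),W.max(0),cv2.minAreaRect(W))
cv2.imwrite("pics/w3.png",d["frame"])
```

```text
t 11.75 grip 0.6868149284462309 54.26465928554535 tgt [555.9 167.7 133.4] d units [-0.107 -0.025  0.09 ] rot units [ 0.019  0.014 -0.011]
(array([ 5.85822e+02,  1.57975e+02, -3.15000e-01]), np.float64(2.227), [3223]) [[222.0, 166.0], [319.0, 166.0], [314.0, 275.0], [228.0, 275.0]]
[271.11938725 275.942322  ] [  208   209   126   138 16124] [-37.31701  -29.131063] [39.77006  28.474768] ((1.2271461486816406, -0.3255939483642578), (77.00157165527344, 57.63026428222656), 0.08735401183366776)
```

The held tile sits at tool (1.2,−0.3), square to the tool. Descend along the normal to 15 mm above the floor.

Emit:
step_arm([
  {"dx":-0.1,"dy":-0.02,"dz":0.6,"wx":0,"wy":0,"wz":0},
  {"dx":0,"dy":0,"dz":0.6,"wx":0,"wy":0,"wz":0},
  {"dx":0,"dy":0,"dz":0.6,"wx":0,"wy":0,"wz":0},
  {"dx":0,"dy":0,"dz":0.4,"wx":0,"wy":0,"wz":0},
  {"dx":0,"dy":0,"dz":0,"wx":0,"wy":0,"wz":0},
])

```text
time_s: 12.3
eef_pos: [574.9, 162.0, 83.3]
ee_rot: [0.026, 0.973, -0.132, 0.188]
force: [-0.1, -0.1, -0.5]
grip_width: 0.682
grip_force: 54.3
```

Emit:
step_arm([
  {"dx":0,"dy":0,"dz":0,"wx":0,"wy":0,"wz":0},
  {"dx":0,"dy":0,"dz":0,"wx":0,"wy":0,"wz":0},
])

```text
time_s: 12.5
eef_pos: [575.4, 162.6, 85.5]
ee_rot: [0.025, 0.973, -0.132, 0.19]
force: [0.3, 0.9, -1.2]
grip_width: 0.684
grip_force: 54.3
```

Run:
```python
from go import *
go(15,off=(1.2,-.3,-3.3)); d=cap("wrist");c=cap("side");e=cap("scene")
a=cv2.resize(d["frame"][110:410,120:440],(420,394)); b=cv2.resize(c["frame"][110:220,180:290],(370,394))
cv2.imwrite("pics/w4.png",np.hstack([a,b]))
```

```text
t 12.5 grip 0.6838673226040075 54.28164482116699 tgt [575.6 162.   82.4] d units [-0.032  0.021  0.121] rot units [ 0.    -0.012 -0.01 ]
```

View pics/w4.png

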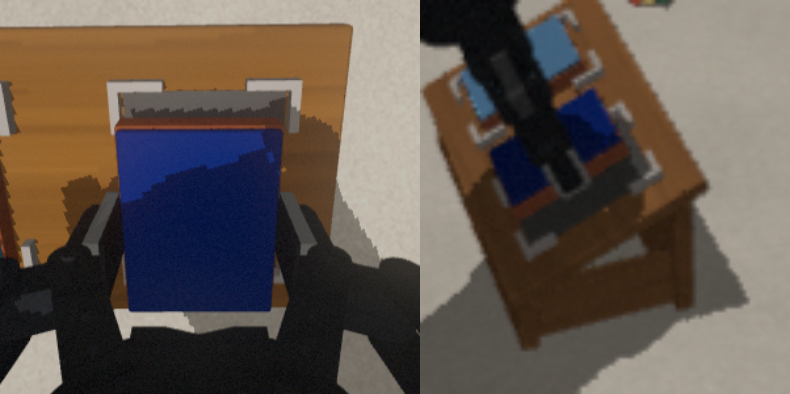

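Wrist view (left): the upper brackets are at (107..163,80) and (246..300,80), and the tile, with edges at x 116–282, is between their inner faces. Side view (right): the tile is over the bay, held parallel to the slope. I'll check the bracket pixels against the prediction.

Run:
```python
from go import *
d=cap("wrist"); im=d["frame"]; Rb,p=pose((581,160.8,-.268))
k=lambda q:((q-[120,110])*1.3125).round(0).tolist()
for nm,X in [("outL",(49,39,6)),("outR",(49,-39,6)),("inL",(45,35,6)),("inR",(45,-35,6)),("board top L/R edge",(70,-60,0)),("boardR",(70,-120+60,0))]: print(nm,k(proj(d,p+Rb@np.array(X))))
h=cv2.cvtColor(im,cv2.COLOR_BGR2HSV); 
m=((h[...,1]<45)&(h[...,2]>130)).astype(np.uint8); m[:168]=0; m[215:]=0
n,L,st,ce=cv2.connectedComponentsWithStats(m)
for i in range(1,n):
    if st[i,4]>60: print(k(st[i,:2]),k(st[i,:2]+st[i,2:4]),st[i,4])
```

```text
outL [102.0, 86.0]
outR [298.0, 86.0]
inL [113.0, 96.0]
inR [287.0, 95.0]
board top L/R edge [352.0, 30.0]
boardR [352.0, 30.0]
[341.0, 76.0] [578.0, 138.0] 8289
[247.0, 80.0] [302.0, 112.0] 431
[-54.0, 83.0] [9.0, 135.0] 535
[108.0, 81.0] [163.0, 134.0] 528
[-158.0, 84.0] [-138.0, 94.0] 101
```

Held against this same camera, the bay lies about 2 mm farther up-slope and 2 mm in +y of the tool. I'll correct for that and creep down watching the force.

Emit:
step_arm([
  {"dx":0.06,"dy":0.09,"dz":0.1,"wx":0,"wy":0,"wz":0},
  {"dx":0,"dy":0,"dz":0.15,"wx":0,"wy":0,"wz":0},
  {"dx":0,"dy":0,"dz":0.15,"wx":0,"wy":0,"wz":0},
  {"dx":0,"dy":0,"dz":0.1,"wx":0,"wy":0,"wz":0},
  {"dx":0,"dy":0,"dz":0,"wx":0,"wy":0,"wz":0},
])

```text
time_s: 13.2
eef_pos: [580.3, 158.6, 73.3]
ee_rot: [0.026, 0.973, -0.132, 0.189]
force: [0.1, 0.2, -1.1]
grip_width: 0.679
grip_force: 54.3
```

Emit:
step_arm([
  {"dx":0,"dy":0,"dz":0.08,"wx":0,"wy":0,"wz":0},
  {"dx":0,"dy":0,"dz":0,"wx":0,"wy":0,"wz":0},
])

```text
time_s: 13.4
eef_pos: [581.1, 158.5, 71.8]
ee_rot: [0.026, 0.973, -0.132, 0.189]
force: [-0.7, -0.1, -0.8]
grip_width: 0.686
grip_force: 54.3
```

Run:
```python
from go import *
go(0,off=(1.2,-.3,-3.3)); d=cap("wrist"); im=d["frame"]; Rb,p=pose((581,160.8,-.268))
p=p+Rb@np.array([2.2,-1.8,0])
k=lambda q:((q-[120,110])*1.3125).round(0).tolist()
for nm,X in [("outL",(49,39,6)),("outR",(49,-39,6))]: print(nm,k(proj(d,p+Rb@np.array(X))))
h=cv2.cvtColor(im,cv2.COLOR_BGR2HSV); 
m=((h[...,1]<45)&(h[...,2]>130)).astype(np.uint8); m[:168]=0
n,L,st,ce=cv2.connectedComponentsWithStats(m)
for i in range(1,n):
    if st[i,4]>60: print(k(st[i,:2]),k(st[i,:2]+st[i,2:4]),st[i,4])
```

```text
t 13.4 grip 0.6858983512488954 54.290868043899536 tgt [581.  160.5  68.5] d units [-0.073 -0.076  0.114] rot units [ 0.005 -0.001 -0.01 ]
outL [90.0, 92.0]
outR [307.0, 92.0]
[343.0, 76.0] [578.0, 407.0] 30005
[245.0, 91.0] [306.0, 117.0] 433
[91.0, 93.0] [152.0, 150.0] 681
[-87.0, 94.0] [-14.0, 151.0] 634
[-158.0, 307.0] [-110.0, 314.0] 156
[-158.0, 337.0] [-98.0, 392.0] 978
[-14.0, 336.0] [62.0, 407.0] 1918
```

Emit:
step_arm([
  {"dx":0,"dy":0,"dz":0.08,"wx":0,"wy":0,"wz":0},
  {"dx":0,"dy":0,"dz":0,"wx":0,"wy":0,"wz":0},
])

```text
time_s: 13.65
eef_pos: [581.9, 158.3, 70.0]
ee_rot: [0.026, 0.973, -0.132, 0.189]
force: [-0.0, -0.8, -1.7]
grip_width: 0.685
grip_force: 54.3
```

Emit:
step_arm([
  {"dx":0,"dy":0,"dz":0.04,"wx":0,"wy":0,"wz":0},
  {"dx":0,"dy":0,"dz":0,"wx":0,"wy":0,"wz":0},
])

```text
time_s: 13.85
eef_pos: [582.2, 158.2, 69.1]
ee_rot: [0.026, 0.973, -0.132, 0.189]
force: [-0.3, -0.2, -1.8]
grip_width: 0.685
grip_force: 54.3
```

Emit:
step_arm([
  {"dx":0,"dy":0,"dz":0.04,"wx":0,"wy":0,"wz":0},
  {"dx":0,"dy":0,"dz":0,"wx":0,"wy":0,"wz":0},
])

```text
time_s: 14.05
eef_pos: [582.4, 158.2, 68.9]
ee_rot: [0.026, 0.973, -0.132, 0.189]
force: [-6.5, -0.7, 6.5]
grip_width: 0.684
grip_force: 55.4
```

Emit:
step_arm([
  {"dx":0,"dy":0,"dz":0.03,"wx":0,"wy":0,"wz":0},
  {"dx":0,"dy":0,"dz":0,"wx":0,"wy":0,"wz":0},
])

```text
time_s: 14.25
eef_pos: [582.5, 158.2, 68.8]
ee_rot: [0.026, 0.973, -0.132, 0.189]
force: [-13.8, -1.4, 14.7]
grip_width: 0.688
grip_force: 56.4
```

Contact is at floor height, within about 1 mm of nominal and not at the 6 mm bracket height. I'll ease off slightly and release.

Emit:
step_arm([
  {"dx":0,"dy":0,"dz":-0.03,"wx":0,"wy":0,"wz":0},
  {"dx":0,"dy":0,"dz":0,"wx":0,"wy":0,"wz":0},
  {"dx":0,"dy":0,"dz":0,"wx":0,"wy":0,"wz":0},
], squeeze=20)

```text
time_s: 14.55
eef_pos: [582.4, 158.2, 68.9]
ee_rot: [0.026, 0.973, -0.132, 0.189]
force: [-6.6, -0.2, 8.8]
grip_width: 0.686
grip_force: 55.6
```

Emit:
step_arm([
  {"dx":0,"dy":0,"dz":0,"wx":0,"wy":0,"wz":0},
  {"dx":0,"dy":0,"dz":0,"wx":0,"wy":0,"wz":0},
  {"dx":0,"dy":0,"dz":0,"wx":0,"wy":0,"wz":0},
  {"dx":0,"dy":0,"dz":0,"wx":0,"wy":0,"wz":0},
], fingers=72)

```text
time_s: 14.95
eef_pos: [582.7, 158.1, 68.2]
ee_rot: [0.026, 0.973, -0.132, 0.189]
force: [0.3, 0.2, 0.0]
grip_width: 0.847
grip_force: 0.0
```

Emit:
step_arm([
  {"dx":0,"dy":0,"dz":-0.3,"wx":0,"wy":0,"wz":0},
  {"dx":0,"dy":0,"dz":-0.6,"wx":0,"wy":0,"wz":0},
  {"dx":0,"dy":0,"dz":-1,"wx":0,"wy":0,"wz":0},
  {"dx":0,"dy":0,"dz":-1,"wx":0,"wy":0,"wz":0},
  {"dx":0,"dy":0,"dz":0,"wx":0,"wy":0,"wz":0},
])

```text
time_s: 15.45
eef_pos: [556.9, 166.1, 139.8]
ee_rot: [0.025, 0.972, -0.131, 0.192]
force: [0.1, -0.7, 0.3]
grip_width: 0.845
grip_force: 0.0
```

Run:
```python
from go import *
import numpy as np
Rb,p=pose((581,160.8,-.268))
for n in ["wrist","side"]:
    d=cap(n); im=d["frame"]; cv2.imwrite(f"pics/end_{n}.png",im)
    h=cv2.cvtColor(im,cv2.COLOR_BGR2HSV); o=-d["R"].T@d["t"]
    def onb(P,z):
        W=[]
        for u,v in P:
            r=d["R"].T@np.array([(u-d["cx"])/d["fx"],(v-d["cy"])/d["fy"],1]); a=Rb.T@(o-p); b=Rb.T@r; W.append((a+b*(z-a[2])/b[2])[:2])
        return np.array(W,np.float32)
    m=cv2.inRange(h,(108,120,15),(130,255,255)); cc=cv2.connectedComponentsWithStats(m)
    for i in range(1,cc[0]):
        if cc[2][i,4]<300: continue
        P=cv2.findContours((cc[1]==i).astype(np.uint8),0,2)[0][0][:,0]
        for z in (14,20):
            W=onb(P,z); 
            if abs(W.mean(0)).max()<60: print(n,"tile z",z,cv2.minAreaRect(W),W.min(0),W.max(0))
    m=((h[...,1]<45)&(h[...,2]>130)).astype(np.uint8); cc=cv2.connectedComponentsWithStats(m)
    for i in range(1,cc[0]):
        if 20<cc[2][i,4]<4000:
            W=onb(np.argwhere(cc[1]==i)[:,::-1],6)
            if abs(W.mean(0)).max()<60: print(n,"bracket",W.min(0).round(1),W.max(0).round(1),cc[2][i,4])
s=ctrl.sense();print(s["time_s"],s["force"],s["grip_width"])
```

```text
wrist tile z 14 ((1.5995712280273438, -1.9113330841064453), (56.95969009399414, 76.74549102783203), 89.98402404785156) [-36.78054 -30.39761] [39.978897 26.562468]
wrist tile z 20 ((4.056156158447266, -1.8939781188964844), (55.25764083862305, 74.45220947265625), 89.98402404785156) [-33.17708  -29.529043] [41.288647 25.728964]
wrist bracket [29.3 15.7] [50.6 36.8] 295
wrist bracket [ 36.6 -40.2] [ 51.1 -19. ] 241
side tile z 14 ((0.14652252197265625, -2.2367115020751953), (77.69947814941406, 60.07561111450195), 0.10772523283958435) [-38.665516 -32.32614 ] [39.044014 27.760845]
side tile z 20 ((0.5438232421875, -10.178123474121094), (76.95922088623047, 59.50325393676758), 0.10772506147623062) [-37.898445 -39.98088 ] [39.070736 19.53365 ]
15.55 [-0.20879626 -0.06404305  0.50853649] 0.843592698658696
```

The tile lies at (1.6,−1.9) in my bay estimate, square to it. The brackets centre at about (2,−1.7), so the tile is within about 0.5 mm of the middle. The gripper is clear, so I'm handing in.

```bash
python3 -c "
from rig import finish_job
print(finish_job())"
```

```text
the job is handed in; nothing more can be done
None
```

The dark blue tile was lowered into the empty bay and released at about 15 s; the cameras put it square and within about 1 mm of the middle, the gripper clear, and the job is handed in (no verdict came back).

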